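Draw down the cover of a sealed drive box in cross order

ROBOT

A 6-joint arm with a two-finger parallel gripper is mounted at the origin on a cart in front of the work surface, level with it; the furniture and walls round the work are solid. World frame = base frame: x ahead of the robot, y to its left, z up, the work surface at z = 0. Lengths are in mm, angles in rad, forces in N, time in s.
With the tool pointing down it reaches from about 275 to 1000 mm from the base axis. Payload 8.4 kg.
Tool frame: the origin (TCP) lies midway between the tips of the shut fingers; the grasp point (between the pads) lies 19 mm behind it; z points along the fingers, y is the line along which they close (so a half turn about z gives the same grasp; the last joint's range is limited). The gripper opens to 85 mm and grips with 20 to 120 N. Pads are 22 mm wide; open, the fingers measure 114 mm over their backs; the gripper's body (76 mm by 85 mm) begins 54 mm behind the grasp point. The pads swing forward as they close: fully open they stand 13 mm farther back than shut.
Start: joints at [1.326, 0.353, 1.633, -0, 1.155, -0.002], TCP at [150.262, 606.671, 231.281] pointing down, gripper open.
Joint ranges: [-2.63, 2.63], [-0.92, 2.1], [0.06, 2.66], [-1.3, 4.44], [0, 2.69], [-3.02, 3.02]. Speed limits (rad/s): [2.22, 2.22, 2.79, 3.14, 3.14, 3.14].

INTERFACE

Orientations are given as [roll, pitch, yaw] about the fixed x, y, z axes, in that order (R = Rz(yaw) Ry(pitch) Rx(roll)).
In Python, from rig import telemetry, optics, r gives the robot as it stands.
- The arm moves only by the tool play_rows, never from a script. Its arguments are lists of equal length, an entry for each row: "dp": the shift along the tool's x, y, z in units of 40 mm (1.0 is 40 mm), a list of three; "rot": the turn, a rotation vector about the tool's x, y, z in units of 6 degrees (1.0 is 6 degrees), a list of three. In form: {"dp": [[tx, ty, tz], ...], "rot": [[ax, ay, az], ...]}. A call has 1 to 5 rows; each row is the pose to reach, as a shift and turn from the pose commanded when the call began, along the tool's axes at that moment; what a row does not reach only later rows make up. A row lasts 1/12 s, in which the tool goes at most 41.7 mm and 7.16 degrees, less where a joint would pass 70% of its speed; a pose out of reach is approached as far as the arm can. A call with a gripper value outside its range is refused whole. "fingers" is the opening, from 0 (shut) to 1 (fully open), set as the call begins (left out, the last holds). The fingers move at their own pace and stop on an object; "grip_force" is the grip in N (left out, the last holds). Time passes only in rows, so rows that repeat a pose let the fingers close. It gives the time, the measured TCP pose, the force, the opening and the grip force at its end, in the units of the state.
- telemetry.sense(): the state, without advancing time (a new reading comes with each control period).
- optics.grab_frame(name): name is "side" or "top" or "wrist"; returns a dict with "color" (420x560x3 uint8, red, green, blue), "mtx" (3x3 intrinsics, pixels), "R" (3x3) and "t" (3): a world point X has camera coordinates R X + t; the wrist camera has in their place "mount" (4x4, takes a point from camera to tool coordinates, whose origin is the TCP and whose axes are the flange's). Camera axes: x right, y down, z forward; pixel columns grow to the right and rows downward; lengths in mm; the calibration is good to about 2 mm. A picture is of the moment at which its call begins: read the wrist's pose just before it. There is no depth.
- r.sign_off(): hands the job in; it is judged then, once.
The state is a dict: "clock": time; "qpos": joint angles; "qvel": joint speeds; "joint_efforts": joint torques, N m; "eef_pos": TCP position; "tcp_rot": TCP orientation; "contact_force": force on the tool from outside, world axes, zero at the start; "wrist_torque": the same for the moment, N m; "opening": opening from 0.0 (shut) to 1.0 (fully open); "grasp_force": force on a finger pad.
Only numpy, scipy, OpenCV 4.12 (cv2) and the standard library are available. Lean on these libraries where they do the work, as an engineer would, in place of code of your own. Each camera call takes 0.05 s, during which the arm holds its last target. There are 200 camera calls.

TASK

The cover of the sealed drive box is on but still riding high on its gasket. Turn each of the four orange hexagon nuts clockwise, about half a turn, until its steel dog comes up snug against the stop arm on its stud (about 0.3 N m by feel, never more than 0.5), in cross order: one nut, then the one diagonally opposite, then the other two, so that the cover is drawn down level. Then take the hand away, leaving the other things on the desk where they are.

Things in the scene. Friction and masses are not known exactly. Their poses are not given: they have to be found in the camera images.
- box: dark grey cast box fixed to the desk, 150 mm along its own x, 190 mm along its own y, walls 46 mm high. Origin: centre of its underside; its -x side with the round connectors faces the robot. A stud stands at each corner, 55 mm from the middle in x and 75 mm in y; the studs' tops are 105 mm above the desk and nothing of the box stands higher.
- cover: grey cover of the box, 150 x 190 mm, 10 mm thick at the corners round the nuts, with 6 mm high cooling fins along the middle (57 mm wide in x). Origin: centre of its underside, about 50 mm above the desk at the start, on a springy red gasket; it can only sink and lean, and ends about 2 mm lower, level, on bosses round the studs.
- nut_a: orange hexagon hand nut at the box's near left (-x, +y) corner: upright hexagonal prism 24 mm across flats, 28 mm across corners, 26 mm tall, over a flat foot 31 mm wide and 7 mm thick. Origin: on the stud's axis, half-way up the hexagon, about 80 mm above the desk. z up; y square to a pair of flats (flats also every 60 degrees of yaw); x towards its stop dog, a 5 mm steel pin 9 mm from the axis.
- nut_b: the same nut at the near right (-x, -y) corner; origin and axes as nut_a. All four nuts tighten clockwise seen from above and sink 7 mm per whole turn (1.1 mm per radian), so a hand that turns one must follow it down. The dog stands 12 mm above the hexagon's top. Diagonally opposite nut_d.
- nut_c: the same nut at the far right (+x, -y) corner; origin and axes as nut_a, diagonally opposite it. Each nut runs with little torque (under about 0.1 N m) until its dog meets its stop arm, somewhere between 2.1 and 3.1 rad from the start, different for each nut.
- nut_d: the same nut at the far left (+x, +y) corner; origin and axes as nut_a. Once a dog is on its stop arm, the torque with which the nut resists rises by roughly 0.2 N m for each further 0.1 rad; 0.2 to 0.35 N m is snug, over 0.6 overstrains the stop. Let go, a nut springs back a few degrees and stays.
- stops: the four steel stop arms, one fixed on top of each stud just above its nut, each reaching 10.5 mm out from the stud's axis, 5 mm thick, 94 to 104 mm above the desk; each points its own way. Origin: at the origin of the box.
- screw_tray: white compartment tray for screws, 62 x 148 x 21 mm, loose, beside the box's left end; origin at the centre of its underside. Leave it.
- screwdriver_blue: blue and black precision screwdriver, 175 mm long, 17 mm thick, lying beside the box's right end; origin at its middle, underneath. Leave it.
- drive_stack: white stack of drives held by a band, 74 x 103 x 40 mm, behind on the left; origin at the centre of its underside. Leave it.
- parts_bin: open blue bin with small parts, 85 x 105 x 45 mm, on the right; origin at the centre of its underside. Leave it.
- loupe: black loupe, 43 mm wide, 38 mm tall, in front on the right; origin at the centre of its underside. Leave it.
- green_bottle: small green bottle, 36 mm wide, 97 mm tall, in front on the right; origin at the centre of its underside. Leave it.
- flask_a: grey flask, 72 mm wide, 250 mm tall, on the right; origin at the centre of its underside. Leave it.

How it is judged (in metres and radians):
On the way:
1. the two nuts of one diagonal are drawn down (each presses on the cover with over 9 N) while the other two still ride free of the cover (under 6 N) (((contact force between each of nut_a, nut_c and cover above 9 N and contact force between each of nut_b, nut_d and cover below 6 N) or (contact force between each of nut_b, nut_d and cover above 9 N and contact force between each of nut_a, nut_c and cover below 6 N))), for 0.2 s.
At the end, for the whole second after the job is handed in: all four nuts are drawn down to their stops, each pressing on the cover with over 11 N, and the cover is level within 0.006 rad (contact force between each of nut_a, nut_b, nut_c, nut_d and cover above 11 N and angle between cover's own z axis and vertical below 0.006 rad); the robot touches nothing.
It fails at once if a nut is forced against its stop arm (over 70 N, about 0.6 N m) (contact force between stops and nut_a above 70 N or contact force between stops and nut_b above 70 N or contact force between stops and nut_c above 70 N or contact force between stops and nut_d above 70 N).
It fails at once if one of the other things on the desk is moved by more than 30 mm (distance of any of screw_tray, screwdriver_blue, drive_stack, parts_bin, loupe, green_bottle, flask_a from where it was at the start of the episode above 0.03 m).
It also fails if it takes over 72 s, if anything falls off the work surface, if the arm or the gripper's body presses on something with over 40 N, if the wrist force passes 120 N, or if a joint passes its speed limit or range.

## Working session

There is one attempt and no reset: what is moved stays moved. The work goes in short steps, Python scripts to look and compute and a tool call to move; the robot and the scene stay as the last step left them, time stands still between calls to the robot, and variables do not carry over. Pictures are saved under pics/ and viewed, at most 10 in all, crops included, and the job is handed in when it is done.

Besides the shell and the picture viewer there is one more tool, called as name(argument=value, ...) on one line, values as JSON. play_rows: Moves the arm, as the interface text tells. Its arguments: {"type":"object","properties":{"dp":{"type":"array"},"rot":{"type":"array"},"fingers":{"type":"number"},"grip_force":{"type":"number"}},"required":["dp","rot"]}

```bash
ls; mkdir -p pics
python3 - <<'E'
from rig import telemetry, optics, r
import cv2, numpy as np
s=telemetry.sense(); print(s)
for n in ("top","side"):
    f=optics.grab_frame(n); cv2.imwrite(f"pics/{n}0.png",f["color"][:,:,::-1]); print(n,f["mtx"].tolist(),f["R"].tolist(),f["t"].tolist())
    np.savez(f"pics/{n}0.npz",**f)
f=optics.grab_frame("wrist");print(f["mount"].tolist(),f["mtx"].tolist())
E
```

```text
pics
{'clock': 0.0, 'qpos': array([ 1.32559139e+00,  3.53636860e-01,  1.63415769e+00,  9.18794180e-06,
        1.15525532e+00, -2.36044041e-03]), 'qvel': array([ 1.82466922e-04,  1.71646971e-03,  5.57327023e-04, -1.82488737e-03,
       -7.86777580e-05,  4.49795054e-04]), 'joint_efforts': array([-1.15143819e-03, -6.05261636e+01, -3.42062902e+01,  2.04603566e-05,
        9.59168945e-03, -4.91285391e-05]), 'eef_pos': array([150.14016219, 606.17456325, 230.55868187]), 'tcp_rot': array([-3.14013546e+00, -1.18402556e-05,  2.89874443e+00]), 'contact_force': array([ 0.16065877,  0.30383675, -0.17444667]), 'wrist_torque': array([-0.02152423,  0.01329146,  0.0132974 ]), 'grasp_force': 0.0, 'opening': 1.0009143374322882}
top [[420.9610043312666, 0.0, 275.3237446675057], [0.0, 420.9610043312666, 217.5420734624397], [0.0, 0.0, 1.0]] [[-0.012884523329537058, -0.9998477563220987, -0.011766615326227522], [-0.9873021721347814, 0.014584411349738948, -0.15818253962913742], [0.1583300664956363, 0.009579098248081782, -0.9873397748091792]] [-27.935649893955194, 528.4771939251671, 1353.7090102738491]
side [[538.6012679899611, 0.0, 285.6455378284716], [0.0, 538.6012679899611, 204.16430258800685], [0.0, 0.0, 1.0]] [[0.9477334195497967, -0.3183136584405456, -0.021858186536045075], [-0.2137220790320779, -0.5824735370302224, -0.7842496105154966], [0.23690554742904416, 0.7479311422248023, -0.6200602939131379]] [-514.4601283089897, 162.3301576048025, 1343.739038459934]
[[0.0006201949020133228, -0.9649517879627302, -0.2624264892609207, 66.21935959699684], [0.9999995649645815, 0.0007812979189911332, -0.0005095529495979514, -0.7311182225785418], [0.0006967272997239537, -0.2624260590739618, 0.9649518527315123, -143.18037227829828], [0.0, 0.0, 0.0, 1.0]] [[325.86748039885464, 0.0, 277.06295785067465], [0.0, 325.86748039885464, 206.76534623956312], [0.0, 0.0, 1.0]]
```

View pics/top0.png

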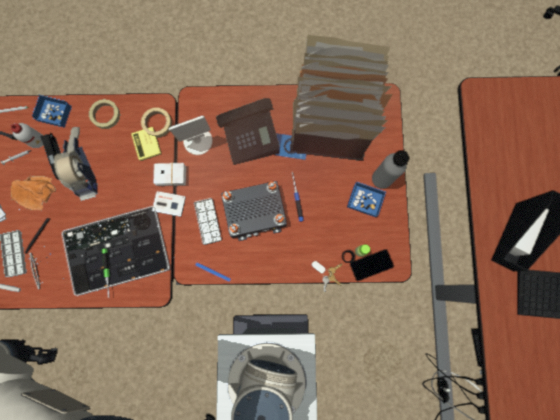

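View pics/side0.png

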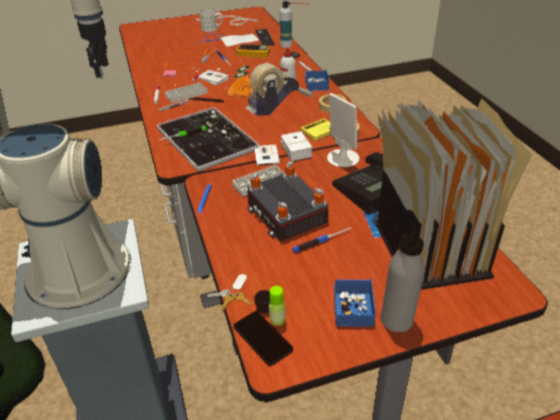

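The top view shows the box at about (254,210), with orange nuts at about (232,233), (280,228), (272,187) and (227,196). The side view shows the same box at (287,203). I'll triangulate the nuts by orange colour.

```bash
cat > h.py <<'E'
import numpy as np, cv2
from scipy.spatial.transform import Rotation as Ro
def blobs(im,roi,amin=8):
    hsv=cv2.cvtColor(im,cv2.COLOR_RGB2HSV); m=cv2.inRange(hsv,(3,100,120),(17,255,255))
    k=np.zeros_like(m); x0,y0,x1,y1=roi; k[y0:y1,x0:x1]=m[y0:y1,x0:x1]
    n,l,st,c=cv2.connectedComponentsWithStats(k); return [(c[i].round(1).tolist(),int(st[i,4])) for i in range(1,n) if st[i,4]>=amin]
def P(f): return f["mtx"]@np.c_[f["R"],f["t"]]
def tri(P1,P2,a,b):
    X=cv2.triangulatePoints(P1,P2,np.float64(a).reshape(2,1),np.float64(b).reshape(2,1))[:,0]; return X[:3]/X[3]
def proj(P,X):
    x=P@np.r_[X,1]; return x[:2]/x[2]
def wristP(f,pos,rpy):
    T=np.eye(4);T[:3,:3]=Ro.from_euler('xyz',rpy).as_matrix();T[:3,3]=pos
    C=np.linalg.inv(T@f["mount"]); return f["mtx"]@C[:3]
E
python3 - <<'E'
from h import *
t=np.load('pics/top0.npz');s=np.load('pics/side0.npz')
a=blobs(t['color'],(215,178,295,245));b=blobs(s['color'],(240,160,335,225));print(a);print(b)
# intersect top ray with z=80
Pt=P(t);Ps=P(s)
for (c,_) in a:
    M=np.c_[Pt[:,0],Pt[:,1],-np.r_[c,1]]; v=np.linalg.solve(M,-(Pt[:,2]*80+Pt[:,3])); X=np.r_[v[:2],80]
    print(c,X.round(1),proj(Ps,X).round(1))
def crop(im,x0,y0,x1,y1,k): return cv2.resize(im[y0:y1,x0:x1,::-1],None,fx=k,fy=k,interpolation=cv2.INTER_CUBIC)
A=crop(t['color'],190,165,310,250,3.3); B=crop(s['color'],230,150,350,245,3.3)
h=max(A.shape[0],B.shape[0]);A=cv2.copyMakeBorder(A,0,h-A.shape[0],0,0,0);B=cv2.copyMakeBorder(B,0,h-B.shape[0],0,0,0)
cv2.imwrite('pics/c1.png',np.hstack([A,B]))
E
```

```text
[([255.4, 210.9], 2251), ([272.6, 187.0], 23), ([277.5, 215.5], 11), ([280.8, 219.3], 18), ([233.6, 228.0], 27)]
[([245.5, 160.9], 36), ([306.3, 178.4], 1856), ([255.0, 182.1], 91), ([247.0, 213.2], 370), ([282.3, 211.4], 97)]
[255.4, 210.9] [544.6  28.5  80. ] [282.2 191.7]
[272.6, 187.0] [622.9 -28.   80. ] [317.1 197.6]
[277.5, 215.5] [528.5 -42.7  80. ] [285.  208.6]
[280.8, 219.3] [515.9 -53.2  80. ] [281.6 212.1]
[233.6, 228.0] [489.9  99.   80. ] [255.4 181.4]
```

Nut positions are roughly a (490,99), c (623,-28), b (516,-50) and d (597,119), so the box is centred near (556,36) with about +10° yaw. Next I move the wrist camera over it, keeping the tool yaw.

play_rows(dp=[[-0.78,-0.62,0.04],[-1.56,-1.24,0.08],[-2.34,-1.86,0.12],[-3.12,-2.48,0.16],[-3.9,-3.1,0.2]], rot=[[0,0,0],[0,0,0],[0,0,0],[0,0,0],[0,0,0]])

```text
clock: 0.57
eef_pos: [272.5, 447.1, 223.0]
tcp_rot: [-3.141, 0.0, 2.899]
contact_force: [0.5, 0.5, 0.4]
opening: 0.999
grasp_force: 0.0
```

play_rows(dp=[[-0.78,-0.62,0.04],[-1.56,-1.24,0.08],[-2.34,-1.86,0.12],[-3.12,-2.48,0.16],[-3.9,-3.1,0.2]], rot=[[0,0,0],[0,0,0],[0,0,0],[0,0,0],[0,0,0]])

```text
clock: 0.98
eef_pos: [394.2, 289.2, 215.2]
tcp_rot: [3.141, 0.0, 2.899]
contact_force: [0.3, 0.6, 0.0]
opening: 1.004
grasp_force: 0.0
```

play_rows(dp=[[-0.78,-0.62,0.04],[-1.56,-1.24,0.08],[-2.34,-1.86,0.12],[-3.12,-2.48,0.16],[-3.9,-3.1,0.2]], rot=[[0,0,0],[0,0,0],[0,0,0],[0,0,0],[0,0,0]])

```text
clock: 1.4
eef_pos: [515.9, 131.2, 207.2]
tcp_rot: [3.142, -0.0, 2.899]
contact_force: [-0.5, 0.7, -0.1]
opening: 1.002
grasp_force: 0.0
```

play_rows(dp=[[-0.78,-0.62,0.04],[-1.56,-1.24,0.08],[-2.34,-1.86,0.12],[-2.34,-1.86,0.12],[-2.34,-1.86,0.12]], rot=[[0,0,0],[0,0,0],[0,0,0],[0,0,0],[0,0,0]])

```text
clock: 1.82
eef_pos: [588.7, 36.5, 201.8]
tcp_rot: [-3.141, -0.001, 2.896]
contact_force: [-0.2, 0.7, -0.2]
opening: 0.999
grasp_force: 0.0
```

Run:
```python
from rig import telemetry, optics
from h import *
s=telemetry.sense(); f=optics.grab_frame("wrist")
np.savez('pics/w1.npz',color=f["color"],mtx=f["mtx"],mount=f["mount"],pos=s["eef_pos"],rpy=s["tcp_rot"])
print(s["clock"],s["eef_pos"],s["tcp_rot"],s["qpos"]); cv2.imwrite('pics/w1.png',f["color"][:,:,::-1])
```

```text
1.8167 [588.73397279  36.49641202 201.84197143] [-3.14130155e+00 -6.91221344e-04  2.89563621e+00] [ 5.94097272e-02  3.28929509e-01  1.73887035e+00 -7.94056118e-05
  1.07453955e+00 -1.26539242e+00]
```

View pics/w1.png

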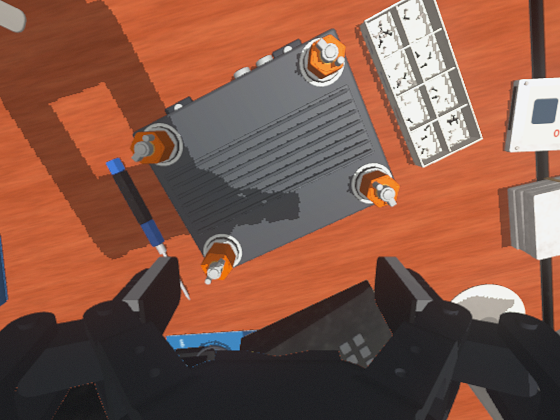

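The wrist view shows the four nuts clearly: a near (325,58), b (150,147), c (218,262), d (380,187), with light stop arms and dogs on top. A second view gives the triangulation.

play_rows(dp=[[-0.25,0.62,0],[-0.5,1.25,0],[-0.5,1.25,0],[-0.5,1.25,0]], rot=[[0,0,0],[0,0,0],[0,0,0],[0,0,0]])

```text
clock: 2.2
eef_pos: [619.0, 84.1, 202.3]
tcp_rot: [-3.142, -0.001, 2.902]
contact_force: [-0.5, -0.3, 0.1]
opening: 1.0
grasp_force: 0.0
```

Run:
```python
from rig import telemetry, optics
from h import *
s=telemetry.sense(); f=optics.grab_frame("wrist")
np.savez('pics/w2.npz',color=f["color"],mtx=f["mtx"],mount=f["mount"],pos=s["eef_pos"],rpy=s["tcp_rot"])
print(s["clock"],s["eef_pos"],s["tcp_rot"])
a=np.load('pics/w1.npz');Pa=wristP(a,a['pos'],a['rpy']);b=np.load('pics/w2.npz');Pb=wristP(b,b['pos'],b['rpy'])
# predicted pixels of rough nuts, tiles of 56px around, x4.5: row 1 view1, row 2 view2
N=dict(a=(490,99),b=(516,-50),c=(623,-28),d=(597,119)); rows=[]
for v,Pv in((a,Pa),(b,Pb)):
    T=[]
    for k,(x,y) in N.items():
        u=proj(Pv,np.r_[x,y,85]).round().astype(int); x0=max(0,u[0]-32);y0=max(0,u[1]-32); print(k,x0,y0)
        t=v['color'][y0:y0+64,x0:x0+64,::-1]; t=cv2.copyMakeBorder(t,0,64-t.shape[0],0,64-t.shape[1],0)
        T.append(cv2.resize(t,(198,198),interpolation=cv2.INTER_CUBIC)) 
    rows.append(np.hstack(T))
cv2.imwrite('pics/t1.png',np.vstack(rows))
```

```text
2.2 [618.96726033  84.09013191 202.27402347] [-3.14153749e+00 -5.98600634e-04  2.90177376e+00]
a 296 23
b 117 108
c 183 225
d 347 155
a 224 0
b 45 83
c 119 204
d 282 134
```

View pics/t1.png

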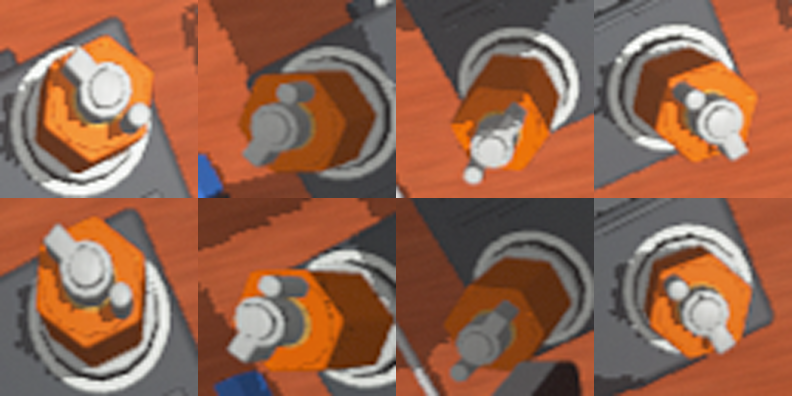

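The tiles show each stud's top and the dog's round top clearly in both views. The dog gives the nut's yaw, so I'll triangulate both.

```bash
cat > m.py <<'E'
from h import *
a=np.load('pics/w1.npz');Pa=wristP(a,a['pos'],a['rpy']);b=np.load('pics/w2.npz');Pb=wristP(b,b['pos'],b['rpy'])
O1=dict(a=(296,23),b=(117,108),c=(183,225),d=(347,155));O2=dict(a=(224,0),b=(45,83),c=(119,204),d=(282,134))
S1=dict(a=(105,90),b=(74,125),c=(94,150),d=(126,121));S2=dict(a=(83,69),b=(57,122),c=(84,144),d=(109,115))
D1=dict(a=(139,115),b=(91,92),c=(76,174),d=(98,98));D2=dict(a=(121,97),b=(72,88),c=(63,173),d=(83,90))
k=64/198
pt=lambda O,S:np.array(O)+np.array(S)*k-0.5+k/2
E
python3 - <<'E'
from m import *
st=[]
for n in 'abcd':
    s=tri(Pa,Pb,pt(O1[n],S1[n]),pt(O2[n],S2[n]));d=tri(Pa,Pb,pt(O1[n],D1[n]),pt(O2[n],D2[n]))
    st.append(s)
    # dog and stud both intersected with z=105 in each view
    ys=[]
    for Pv,O,S,D in((Pa,O1,S1,D1),(Pb,O2,S2,D2)):
        def at(u):
            M=np.c_[Pv[:,0],Pv[:,1],-np.r_[u,1]];return np.linalg.solve(M,-(Pv[:,2]*105+Pv[:,3]))[:2]
        p,q=at(pt(O[n],S[n])),at(pt(O[n],D[n])); ys.append((p.round(1).tolist(),round(float(np.hypot(*(q-p))),1),round(float(np.degrees(np.arctan2(*(q-p)[::-1]))),1)))
    print(n,s.round(1),d.round(1),ys)
st=np.array(st); c=st.mean(0); L=np.array([(-55,75),(-55,-75),(55,-75),(55,75)])
w=st[:,:2]-c[:2]; th=np.arctan2((L[:,0]*w[:,1]-L[:,1]*w[:,0]).sum(),(L*w).sum()); R=np.array([[np.cos(th),-np.sin(th)],[np.sin(th),np.cos(th)]])
print('box',c.round(1),np.degrees(th),'fit',(L@R.T+c[:2]).round(1).tolist())
E
```

```text
a [491.   96.4 107. ] [497.6 103.  104.8] [([490.8, 96.7], 9.2, 42.7), ([490.4, 96.4], 9.7, 42.4)]
b [520.7 -49.6 105.8] [514.6 -43.  106.2] [([520.5, -49.8], 9.0, 133.7), ([520.8, -50.3], 8.9, 134.2)]
c [629.6 -28.4 101.7] [634.5 -34.6 104.5] [([628.9, -27.8], 8.6, -50.4), ([627.9, -26.2], 10.2, -51.6)]
d [597.7 118.7 106.2] [591.1 114.  102.9] [([597.9, 119.1], 9.3, -142.1), ([598.0, 118.7], 8.8, -146.9)]
box [559.8  34.3 105.2] 11.707565822107325 fit [[490.7, 96.6], [521.1, -50.3], [628.8, -28.0], [598.4, 118.9]]
```

Heights (about 105 mm), the spacing and the 9 mm dog radius all agree. The dog yaws are a 42.5°, b 134°, c -51° and d -144.5°, so the tool yaws to use are a 162.5°, b 134°, c 129° and d 155.5°. Going to nut_a.

play_rows(dp=[[0.8,-0.12,0],[1.6,-0.23,0],[2.4,-0.35,0],[3.19,-0.46,0],[3.19,-0.46,0.8]], rot=[[0,0,0.2],[0,0,0.4],[0,0,0.62],[0,0,0.62],[0,0,0.62]], fingers=0.6)

```text
clock: 2.67
eef_pos: [488.0, 95.2, 174.7]
tcp_rot: [3.139, 0.004, 2.834]
contact_force: [2.1, 1.1, -0.6]
opening: 0.604
grasp_force: 0.0
```

play_rows(dp=[[0,0,0.9],[0,0,1.5],[0,0,1.5],[0,0,1.5]], rot=[[0,0,0],[0,0,0],[0,0,0],[0,0,0]])

```text
clock: 3.0
eef_pos: [489.7, 94.5, 110.1]
tcp_rot: [-3.14, -0.003, 2.834]
contact_force: [0.6, -0.7, 0.3]
opening: 0.604
grasp_force: 0.0
```

Run:
```python
from rig import telemetry, optics
from h import *
s=telemetry.sense(); f=optics.grab_frame("wrist")
cv2.imwrite('pics/w3.png',f["color"][:,:,::-1]);print(s["clock"],s["eef_pos"],s["tcp_rot"],s["wrist_torque"],s["opening"])
```

```text
3.0 [489.67055352  94.54246163 110.1076481 ] [-3.14009948e+00 -2.62246750e-03  2.83399174e+00] [ 0.0190804  -0.02717105  0.04730192] 0.6042340288267832
```

View pics/w3.png

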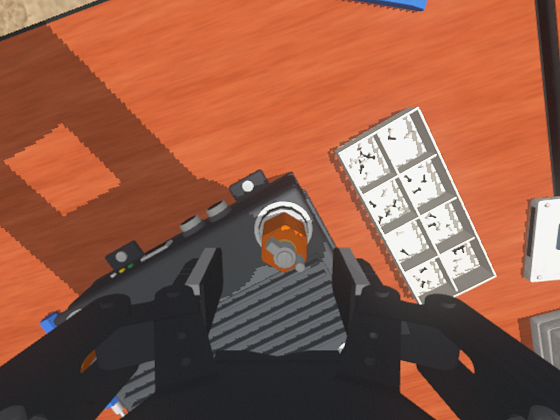

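The stud sits centred between the pads at (285,258). Small correction, then descend and grip.

play_rows(dp=[[0,0.055,0.5],[0,0.055,1.01],[0,0.055,1.01],[0,0.055,1.01]], rot=[[0,0,0],[0,0,0],[0,0,0],[0,0,0]])

```text
clock: 3.38
eef_pos: [492.2, 97.0, 71.1]
tcp_rot: [3.142, 0.0, 2.834]
contact_force: [0.7, 0.2, -0.3]
opening: 0.602
grasp_force: 0.0
```

play_rows(dp=[[0,0,0],[0,0,0],[0,0,0],[0,0,0],[0,0,0]], rot=[[0,0,0],[0,0,0],[0,0,0],[0,0,0],[0,0,0]], fingers=0.1, grip_force=50)

```text
clock: 3.8
eef_pos: [493.0, 97.2, 71.7]
tcp_rot: [3.14, 0.002, 2.834]
contact_force: [-0.8, 0.5, 8.4]
opening: 0.273
grasp_force: 52.1
```

```bash
cat > s.py <<'E'
from rig import telemetry
import numpy as np
s=telemetry.sense();np.set_printoptions(precision=3,suppress=True)
print(s["clock"],s["eef_pos"],np.degrees(s["tcp_rot"]),"F",s["contact_force"],"T",s["wrist_torque"],"op",s["opening"],s["grasp_force"],"q6",s["qpos"][5],"eff6",s["joint_efforts"][5])
E
python3 s.py
```

```text
3.8 [493.016  97.184  71.678] [179.931   0.125 162.368] F [-0.838  0.534  8.377] T [-0.039  0.2    0.004] op 0.2729012749529977 52.086151144467294 q6 -1.071422694226198 eff6 0.03295796108432114
```

play_rows(dp=[[0.04,0,0.003],[0.04,0,0.006],[0.04,0,0.009],[0.04,0,0.013],[0.04,0,0.016]], rot=[[0,0,1],[0,0,2],[0,0,3],[0,0,4],[0,0,5]])

```text
clock: 4.22
eef_pos: [492.3, 96.4, 71.1]
tcp_rot: [3.14, 0.004, 2.306]
contact_force: [2.4, -11.4, 8.7]
opening: 0.269
grasp_force: 52.0
```

```bash
python3 s.py
```

```text
4.2167 [492.334  96.407  71.128] [179.888   0.212 132.137] F [  2.377 -11.366   8.743] T [-1.809 -0.345  0.073] op 0.26949613606119416 52.02092053455999 q6 -0.5411729778084206 eff6 -2.0113056153059006
```

play_rows(dp=[[0,0,0.003],[0,0,0.006],[0,0,0.009],[0,0,0.012],[0,0,0.015]], rot=[[0,0,1],[0,0,2],[0,0,3],[0,0,4],[0,0,5]])

```text
clock: 4.63
eef_pos: [491.3, 95.9, 70.4]
tcp_rot: [3.14, 0.003, 1.783]
contact_force: [-1.0, -13.7, 11.1]
opening: 0.268
grasp_force: 52.5
```

```bash
python3 s.py
```

```text
4.6333 [491.328  95.901  70.436] [179.918   0.148 102.145] F [ -0.954 -13.683  11.137] T [-2.156  0.211 -0.   ] op 0.26834418901626617 52.5079891787027 q6 -0.017595625768415342 eff6 -2.0182641595602036
```

play_rows(dp=[[0,0,0.003],[0,0,0.006],[0,0,0.009],[0,0,0.012],[0,0,0.015]], rot=[[0,0,1],[0,0,2],[0,0,3],[0,0,4],[0,0,5]])

```text
clock: 5.05
eef_pos: [490.2, 95.9, 69.8]
tcp_rot: [3.141, 0.002, 1.259]
contact_force: [-5.1, -11.9, 16.4]
opening: 0.267
grasp_force: 53.0
```

```bash
python3 s.py
```

```text
5.05 [490.202  95.924  69.758] [179.971   0.125  72.13 ] F [ -5.12  -11.924  16.404] T [-1.85   0.79   0.053] op 0.2670789723219644 52.988933400192764 q6 0.5060166885120436 eff6 -2.0275309681892395
```

play_rows(dp=[[-0.014,0,0.0],[-0.028,0,0.0],[-0.028,0,0.0],[-0.028,0,0.002],[-0.028,0,0.005]], rot=[[0,0,0.9],[0,0,1.8],[0,0,2.7],[0,0,3.5],[0,0,4.2]])

```text
clock: 5.47
eef_pos: [489.4, 96.2, 69.4]
tcp_rot: [-3.141, 0.001, 0.819]
contact_force: [-7.7, -0.4, 13.9]
opening: 0.269
grasp_force: 52.9
```

```bash
python3 s.py
```

```text
5.4667 [489.392  96.235  69.38 ] [-179.966    0.047   46.92 ] F [-7.701 -0.368 13.856] T [-0.034  1.159  0.046] op 0.26870039759515535 52.88465784746222 q6 0.9430339279744337 eff6 -1.16941899061203
```

play_rows(dp=[[0,0,0.001],[0,0,0.002],[0,0,0.003],[0,0,0.004],[0,0,0.004]], rot=[[0,0,0.3],[0,0,0.6],[0,0,0.9],[0,0,1.2],[0,0,1.2]])

```text
clock: 5.88
eef_pos: [489.2, 96.4, 69.3]
tcp_rot: [-3.141, 0.001, 0.696]
contact_force: [-7.8, -0.8, 14.2]
opening: 0.267
grasp_force: 53.0
```

```bash
python3 s.py
```

```text
5.8833 [489.209  96.418  69.303] [-179.952    0.053   39.85 ] F [-7.824 -0.756 14.206] T [-0.022  1.194 -0.02 ] op 0.2667843487259976 53.013298117148224 q6 1.0663657460552802 eff6 0.5103841982781887
```

From the first tiles I estimate each stop's contact angle: a about 159°, b 147°, c 144° and d 164° of travel (±5°). Nut a has done 122°.

play_rows(dp=[[-0.012,-0.01,0.001],[-0.012,-0.01,0.003],[-0.012,-0.01,0.005],[-0.012,-0.01,0.007],[-0.012,-0.01,0.008]], rot=[[0,0,0.8],[0,0,1.6],[0,0,2.4],[0,0,3.2],[0,0,3.6]])

```text
clock: 6.3
eef_pos: [488.8, 97.1, 69.1]
tcp_rot: [-3.14, 0.0, 0.315]
contact_force: [-7.2, 4.5, 14.8]
opening: 0.265
grasp_force: 52.9
```

```bash
python3 s.py
```

```text
6.3 [488.818  97.067  69.052] [-179.931    0.022   18.076] F [-7.234  4.5   14.816] T [0.886 1.218 0.076] op 0.26521885968345016 52.893746708286926 q6 1.4462426390784346 eff6 -0.015624482184648514
```

play_rows(dp=[[0,0,0.001],[0,0,0.002],[0,0,0.003],[0,0,0.004],[0,0,0.004]], rot=[[0,0,0.3],[0,0,0.6],[0,0,0.9],[0,0,1.2],[0,0,1.2]])

```text
clock: 6.72
eef_pos: [488.7, 97.3, 69.0]
tcp_rot: [-3.14, 0.001, 0.192]
contact_force: [-8.3, 5.6, 15.8]
opening: 0.267
grasp_force: 53.1
```

```bash
python3 s.py
```

```text
6.7167 [488.75   97.314  68.953] [-179.915    0.034   11.022] F [-8.329  5.572 15.757] T [ 1.015  1.348 -0.008] op 0.2673281770353123 53.08795516466489 q6 1.56925720679464 eff6 0.5302462354302406
```

play_rows(dp=[[0,0,0.001],[0,0,0.002],[0,0,0.003],[0,0,0.003]], rot=[[0,0,0.3],[0,0,0.6],[0,0,0.9],[0,0,0.9]])

```text
clock: 7.05
eef_pos: [488.7, 97.5, 68.9]
tcp_rot: [-3.14, 0.001, 0.098]
contact_force: [-8.7, 7.8, 16.2]
opening: 0.268
grasp_force: 53.2
```

```bash
python3 s.py
```

```text
7.05 [488.744  97.479  68.867] [-179.903    0.04     5.614] F [-8.747  7.816 16.165] T [ 1.239  1.447 -0.018] op 0.2677377089653568 53.168620590877254 q6 1.6635026482211168 eff6 0.5389525182545185
```

play_rows(dp=[[0,0,0.001],[0,0,0.002],[0,0,0.003],[0,0,0.003]], rot=[[0,0,0.3],[0,0,0.6],[0,0,0.8],[0,0,0.8]])

```text
clock: 7.38
eef_pos: [488.8, 97.6, 68.8]
tcp_rot: [-3.14, 0.001, 0.015]
contact_force: [-8.3, 8.0, 17.4]
opening: 0.267
grasp_force: 53.1
```

```bash
python3 s.py
```

```text
7.3833 [488.845  97.566  68.825] [-179.9      0.036    0.858] F [-8.325  7.957 17.441] T [1.499 1.45  0.141] op 0.26742530950425186 53.12585523468442 q6 1.7464983951961484 eff6 0.534657072275877
```

play_rows(dp=[[0,0,0.001],[0,0,0.001],[0,0,0.001]], rot=[[0,0,0.3],[0,0,0.5],[0,0,0.5]])

```text
clock: 7.63
eef_pos: [488.9, 97.6, 68.8]
tcp_rot: [-3.14, 0.001, -0.037]
contact_force: [-7.7, 7.5, 16.2]
opening: 0.268
grasp_force: 53.0
```

```bash
python3 s.py
```

```text
7.6333 [488.873  97.573  68.78 ] [-179.901    0.039   -2.137] F [-7.712  7.522 16.223] T [1.607 1.48  0.232] op 0.2679816327187036 53.04219443059992 q6 1.7987367359783493 eff6 0.6351490505039692
```

play_rows(dp=[[0,0,0.001],[0,0,0.001],[0,0,0.001]], rot=[[0,0,0.3],[0,0,0.5],[0,0,0.5]])

```text
clock: 7.88
eef_pos: [489.0, 97.6, 68.7]
tcp_rot: [-3.14, 0.001, -0.089]
contact_force: [-7.9, 7.6, 15.3]
opening: 0.272
grasp_force: 53.0
```

```bash
python3 s.py
```

```text
7.8833 [488.957  97.586  68.744] [-179.903    0.035   -5.124] F [-7.935  7.626 15.281] T [1.823 1.482 0.391] op 0.27231301869583385 53.00635176419746 q6 1.8509288117119576 eff6 0.7567555457353592
```

Snug at 0.39 N m. Release and go to nut_c.

play_rows(dp=[[0,0,0],[0,0,0],[0,0,0],[0,0,-0.7],[0,0,-1.4]], rot=[[0,0,0],[0,0,0],[0,0,0],[0,0,0],[0,0,0]], fingers=0.6)

```text
clock: 8.3
eef_pos: [488.1, 95.9, 122.6]
tcp_rot: [3.14, 0.004, -0.088]
contact_force: [1.7, 0.0, 1.1]
opening: 0.597
grasp_force: 0.0
```

play_rows(dp=[[0,0,0],[0,0,0],[0,0,0],[0,0,0],[0,0,0]], rot=[[0,0,-1.1],[0,0,-2.2],[0,0,-3.3],[0,0,-4.4],[0,0,-5.5]])

```text
clock: 8.72
eef_pos: [489.5, 96.2, 123.3]
tcp_rot: [3.141, -0.0, 0.494]
contact_force: [-0.6, 0.4, -0.5]
opening: 0.603
grasp_force: 0.0
```

play_rows(dp=[[0,0,0],[0,0,0],[0,0,0],[0,0,0],[0,0,0]], rot=[[0,0,-1.1],[0,0,-2.2],[0,0,-3.3],[0,0,-4.4],[0,0,-5.5]])

```text
clock: 9.13
eef_pos: [489.5, 96.2, 123.2]
tcp_rot: [3.141, 0.0, 1.07]
contact_force: [1.0, -0.0, 0.1]
opening: 0.601
grasp_force: 0.0
```

play_rows(dp=[[0,0,0],[0,0,0],[0,0,0],[0,0,0],[0,0,0]], rot=[[0,0,-1.1],[0,0,-2.2],[0,0,-3.3],[0,0,-4.4],[0,0,-5.5]])

```text
clock: 9.55
eef_pos: [489.5, 96.2, 123.1]
tcp_rot: [3.142, 0.0, 1.646]
contact_force: [0.6, -0.4, -0.0]
opening: 0.598
grasp_force: 0.0
```

play_rows(dp=[[0,0,0],[0,0,0],[0,0,0],[0,0,0],[0,0,0]], rot=[[0,0,-1.1],[0,0,-2.2],[0,0,-3.3],[0,0,-4.4],[0,0,-5.9]])

```text
clock: 9.97
eef_pos: [489.5, 96.2, 123.2]
tcp_rot: [3.142, 0.0, 2.231]
contact_force: [0.2, 0.2, -0.1]
opening: 0.599
grasp_force: 0.0
```

```bash
cat > go.py <<'E'
import sys
from h import *
from rig import telemetry
s=telemetry.sense(); R=Ro.from_euler('xyz',s["tcp_rot"]); tgt=np.array([float(v) for v in sys.argv[1:4]]);yaw=float(sys.argv[4])
y0=np.degrees(s["tcp_rot"][2]); print(s["clock"],s["eef_pos"].round(1),round(y0,1),"force",s["contact_force"].round(1),"dp",(R.inv().apply(tgt-s["eef_pos"])/40).round(3),"rotz",round((y0-yaw)/6,3))
E
python3 go.py 628.8 -27.5 110 129; cat >> s.py <<'E'
E
```

```text
9.9667 [489.5  96.2 123.2] 127.8 force [ 0.2  0.2 -0.1] dp [-4.578  0.853  0.331] rotz -0.193
```

play_rows(dp=[[-0.92,0.17,0],[-1.83,0.34,0],[-2.75,0.51,0],[-3.66,0.68,0],[-4.58,0.853,0]], rot=[[0,0,-0.19],[0,0,-0.19],[0,0,-0.19],[0,0,-0.19],[0,0,-0.19]])

```text
clock: 10.38
eef_pos: [629.2, -29.7, 123.1]
tcp_rot: [-3.142, 0.0, 2.246]
contact_force: [0.6, 0.5, 0.3]
opening: 0.603
grasp_force: 0.0
```

play_rows(dp=[[0,0,0],[0,0,0],[0,0,0]], rot=[[0,0,0],[0,0,0],[0,0,0]])

```text
clock: 10.63
eef_pos: [627.4, -28.3, 122.6]
tcp_rot: [-3.141, -0.001, 2.245]
contact_force: [0.3, -0.2, 0.8]
opening: 0.6
grasp_force: 0.0
```

```bash
python3 go.py 628.8 -27.5 70 129
python3 - <<'E'
from rig import optics
import cv2
f=optics.grab_frame("wrist");cv2.imwrite('pics/w4.png',f["color"][:,:,::-1])
E
```

```text
10.6333 [627.4 -28.3 122.6] 128.6 force [ 0.3 -0.2  0.8] dp [-0.007  0.042  1.315] rotz -0.062
```

View pics/w4.png

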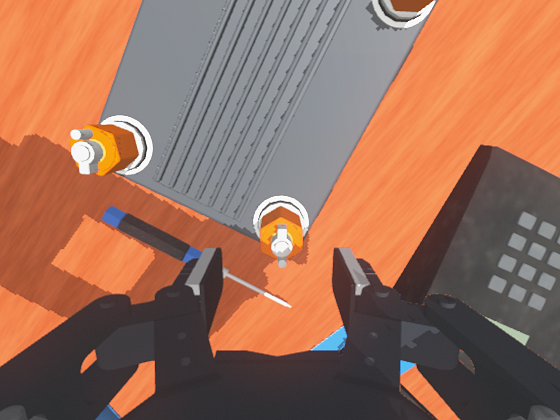

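The stud is centred between the fingers at (282,243) and the dog points straight down the image, so the flats are aligned. Descend and grip.

play_rows(dp=[[0,0.03,0.7],[0,0.03,1.315],[0,0.03,1.315],[0,0.03,1.315]], rot=[[0,0,0],[0,0,0],[0,0,0],[0,0,0]])

```text
clock: 11.02
eef_pos: [627.2, -26.5, 69.7]
tcp_rot: [-3.139, -0.002, 2.247]
contact_force: [0.1, 0.2, 0.0]
opening: 0.602
grasp_force: 0.0
```

play_rows(dp=[[0,0,0],[0,0,0],[0,0,0],[0,0,0],[0,0,0]], rot=[[0,0,0],[0,0,0],[0,0,0],[0,0,0],[0,0,0]], fingers=0.1, grip_force=50)

```text
clock: 11.43
eef_pos: [629.6, -27.4, 72.3]
tcp_rot: [3.14, 0.001, 2.246]
contact_force: [-2.0, 0.0, 5.4]
opening: 0.266
grasp_force: 51.9
```

```bash
python3 s.py
```

```text
11.4333 [629.605 -27.377  72.332] [179.926   0.067 128.672] F [-2.019  0.008  5.435] T [-0.017  0.418 -0.05 ] op 0.2663325731368352 51.92387835646514 q6 -0.7207569299164798 eff6 -0.021771888714283705
```

play_rows(dp=[[0,0,0.003],[0,0,0.006],[0,0,0.009],[0,0,0.012],[0,0,0.015]], rot=[[0,0,1],[0,0,2],[0,0,3],[0,0,4],[0,0,5]])

```text
clock: 11.85
eef_pos: [629.2, -27.5, 71.7]
tcp_rot: [3.141, 0.0, 1.717]
contact_force: [-4.6, -0.4, 7.3]
opening: 0.266
grasp_force: 52.2
```

```bash
python3 s.py
```

```text
11.85 [629.161 -27.527  71.676] [179.955   0.025  98.383] F [-4.598 -0.416  7.339] T [-0.141  0.725  0.026] op 0.26572110257656695 52.199469716870226 q6 -0.19202921365421835 eff6 -2.0193057507276535
```

play_rows(dp=[[0,0,0.003],[0,0,0.006],[0,0,0.009],[0,0,0.012],[0,0,0.015]], rot=[[0,0,1],[0,0,2],[0,0,3],[0,0,4],[0,0,5]])

```text
clock: 12.27
eef_pos: [628.8, -27.5, 71.1]
tcp_rot: [3.141, 0.0, 1.193]
contact_force: [-5.4, -0.4, 8.5]
opening: 0.267
grasp_force: 52.4
```

```bash
python3 s.py
```

```text
12.2667 [628.774 -27.497  71.099] [179.992   0.011  68.381] F [-5.396 -0.413  8.536] T [-0.076  0.928  0.05 ] op 0.2668565573139972 52.36427373572951 q6 0.33155612658591815 eff6 -2.0187214761972427
```

play_rows(dp=[[0,0,0.003],[0,0,0.006],[0,0,0.009],[0,0,0.012],[0,0,0.014]], rot=[[0,0,1],[0,0,2],[0,0,3],[0,0,4],[0,0,5]])

```text
clock: 12.68
eef_pos: [628.4, -27.3, 70.5]
tcp_rot: [-3.141, 0.0, 0.67]
contact_force: [-7.3, 1.7, 9.4]
opening: 0.267
grasp_force: 52.5
```

```bash
python3 s.py
```

```text
12.6833 [628.437 -27.273  70.502] [-179.975    0.026   38.378] F [-7.309  1.693  9.373] T [0.102 1.126 0.066] op 0.2672477801061298 52.466458952694666 q6 0.8551636801504432 eff6 -2.0185980945825577
```

play_rows(dp=[[0,0,0.003],[0,0,0.006],[0,0,0.009],[0,0,0.012],[0,0,0.014]], rot=[[0,0,1],[0,0,2],[0,0,3],[0,0,4],[0,0,4.7]])

```text
clock: 13.1
eef_pos: [628.3, -26.9, 70.0]
tcp_rot: [-3.141, 0.001, 0.177]
contact_force: [-8.3, 2.7, 11.6]
opening: 0.268
grasp_force: 52.7
```

```bash
python3 s.py
```

```text
13.1 [628.289 -26.9    70.04 ] [-179.961    0.048   10.149] F [-8.265  2.69  11.605] T [0.366 1.224 0.074] op 0.2679061285964908 52.70260798075469 q6 1.3478017833306397 eff6 -0.840601958334446
```

play_rows(dp=[[0,0,0.001],[0,0,0.002],[0,0,0.004],[0,0,0.005],[0,0,0.005]], rot=[[0,0,0.5],[0,0,1],[0,0,1.5],[0,0,2],[0,0,2]])

```text
clock: 13.52
eef_pos: [628.2, -26.7, 69.9]
tcp_rot: [-3.141, 0.001, -0.03]
contact_force: [-7.9, 3.8, 11.5]
opening: 0.269
grasp_force: 52.7
```

```bash
python3 s.py
```

```text
13.5167 [628.243 -26.747  69.895] [-179.958    0.058   -1.727] F [-7.929  3.755 11.481] T [ 0.53   1.296 -0.014] op 0.26861281854485325 52.67285116366111 q6 1.554976432597861 eff6 0.8655734360218048
```

Travel is 130°. Contact is expected near 144°.

play_rows(dp=[[0,0,0.001],[0,0,0.002],[0,0,0.003],[0,0,0.003]], rot=[[0,0,0.3],[0,0,0.6],[0,0,1.0],[0,0,1.0]])

```text
clock: 13.85
eef_pos: [628.2, -26.7, 69.8]
tcp_rot: [-3.141, 0.001, -0.134]
contact_force: [-8.2, 3.4, 12.2]
opening: 0.268
grasp_force: 52.7
```

```bash
python3 s.py
```

```text
13.85 [628.227 -26.651  69.797] [-179.959    0.065   -7.682] F [-8.2    3.436 12.247] T [ 0.585  1.293 -0.007] op 0.26792328756599226 52.7141639823094 q6 1.658946850086844 eff6 0.6410044804215431
```

play_rows(dp=[[0,0,0.001],[0,0,0.002],[0,0,0.003],[0,0,0.003]], rot=[[0,0,0.3],[0,0,0.6],[0,0,1.0],[0,0,1.0]])

```text
clock: 14.18
eef_pos: [628.3, -26.6, 69.7]
tcp_rot: [-3.141, 0.001, -0.239]
contact_force: [-8.3, 3.4, 13.0]
opening: 0.27
grasp_force: 52.8
```

```bash
python3 s.py
```

```text
14.1833 [628.268 -26.564  69.734] [-179.958    0.066  -13.687] F [-8.328  3.422 13.03 ] T [0.574 1.38  0.016] op 0.2695268108523826 52.76030551060103 q6 1.7637166290558965 eff6 0.6360618397593498
```

play_rows(dp=[[0,0,0.001],[0,0,0.002],[0,0,0.002],[0,0,0.002]], rot=[[0,0,0.3],[0,0,0.6],[0,0,0.8],[0,0,0.8]])

```text
clock: 14.52
eef_pos: [628.3, -26.5, 69.7]
tcp_rot: [-3.141, 0.001, -0.322]
contact_force: [-8.1, 4.9, 13.5]
opening: 0.269
grasp_force: 52.8
```

```bash
python3 s.py
```

```text
14.5167 [628.301 -26.528  69.705] [-179.957    0.067  -18.422] F [-8.059  4.923 13.546] T [ 0.674  1.354 -0.023] op 0.26939148180350386 52.78726048360113 q6 1.8462775411480195 eff6 0.3907990548759699
```

play_rows(dp=[[0,0,0.001],[0,0,0.002],[0,0,0.002],[0,0,0.002]], rot=[[0,0,0.3],[0,0,0.6],[0,0,0.8],[0,0,0.8]])

```text
clock: 14.85
eef_pos: [628.3, -26.5, 69.6]
tcp_rot: [-3.141, 0.001, -0.405]
contact_force: [-7.9, 4.5, 13.9]
opening: 0.269
grasp_force: 52.8
```

```bash
python3 s.py
```

```text
14.85 [628.296 -26.482  69.635] [-179.961    0.071  -23.216] F [-7.911  4.472 13.854] T [0.721 1.276 0.05 ] op 0.2690002276742403 52.84537962579634 q6 1.92997822667868 eff6 0.42737653478980064
```

play_rows(dp=[[0,0,0.001],[0,0,0.002],[0,0,0.002]], rot=[[0,0,0.4],[0,0,0.7],[0,0,0.7]])

```text
clock: 15.1
eef_pos: [628.2, -26.5, 69.6]
tcp_rot: [-3.141, 0.001, -0.479]
contact_force: [-8.4, 5.2, 13.4]
opening: 0.271
grasp_force: 53.0
```

```bash
python3 s.py
```

```text
15.1 [628.225 -26.548  69.574] [-179.974    0.078  -27.442] F [-8.427  5.247 13.355] T [0.823 1.269 0.107] op 0.2712078931227127 52.99785947059718 q6 2.0037405385949123 eff6 0.6975269503891468
```

play_rows(dp=[[0,0,0.001],[0,0,0.002],[0,0,0.002]], rot=[[0,0,0.4],[0,0,0.7],[0,0,0.7]])

```text
clock: 15.35
eef_pos: [628.1, -26.5, 69.5]
tcp_rot: [-3.141, 0.002, -0.552]
contact_force: [-9.6, 4.9, 13.9]
opening: 0.265
grasp_force: 53.5
```

```bash
python3 s.py
```

```text
15.35 [628.07  -26.532  69.471] [-179.988    0.092  -31.628] F [-9.63   4.916 13.905] T [0.997 1.242 0.365] op 0.2653423710337261 53.458035126677714 q6 2.07685462460993 eff6 0.8683021366596222
```

Nut c is snug at about 0.37 N m. Next is nut b.

play_rows(dp=[[0,0,0],[0,0,0],[0,0,0],[0,0,-0.7],[0,0,-1.4]], rot=[[0,0,0],[0,0,0],[0,0,0],[0,0,0],[0,0,0]], fingers=0.6)

```text
clock: 15.77
eef_pos: [627.8, -27.4, 122.6]
tcp_rot: [3.14, 0.003, -0.55]
contact_force: [0.4, -1.2, 0.7]
opening: 0.601
grasp_force: 0.0
```

play_rows(dp=[[0,0,0],[0,0,0],[0,0,0],[0,0,0],[0,0,0]], rot=[[0,0,-1.1],[0,0,-2.2],[0,0,-3.3],[0,0,-4.4],[0,0,-5.5]])

```text
clock: 16.18
eef_pos: [629.3, -27.5, 123.7]
tcp_rot: [3.141, -0.001, 0.031]
contact_force: [-0.9, -0.3, -0.5]
opening: 0.595
grasp_force: 0.0
```

play_rows(dp=[[0,0,0],[0,0,0],[0,0,0],[0,0,0],[0,0,0]], rot=[[0,0,-1.1],[0,0,-2.2],[0,0,-3.3],[0,0,-4.4],[0,0,-5.5]])

```text
clock: 16.6
eef_pos: [629.3, -27.5, 123.6]
tcp_rot: [3.141, -0.0, 0.607]
contact_force: [0.1, 0.1, -0.5]
opening: 0.601
grasp_force: 0.0
```

play_rows(dp=[[0,0,0],[0,0,0],[0,0,0],[0,0,0],[0,0,0]], rot=[[0,0,-1.1],[0,0,-2.2],[0,0,-3.3],[0,0,-4.4],[0,0,-5.5]])

```text
clock: 17.02
eef_pos: [629.3, -27.5, 123.5]
tcp_rot: [3.141, -0.0, 1.183]
contact_force: [0.4, -0.4, -0.0]
opening: 0.599
grasp_force: 0.0
```

play_rows(dp=[[0,0,0],[0,0,0],[0,0,0],[0,0,0],[0,0,0]], rot=[[0,0,-1.1],[0,0,-2.2],[0,0,-3.3],[0,0,-4.4],[0,0,-5.5]])

```text
clock: 17.43
eef_pos: [629.3, -27.5, 123.6]
tcp_rot: [3.141, 0.0, 1.759]
contact_force: [0.1, -0.1, -0.9]
opening: 0.6
grasp_force: 0.0
```

play_rows(dp=[[0,0,0],[0,0,0],[0,0,0],[0,0,0],[0,0,0]], rot=[[0,0,-1.1],[0,0,-2.2],[0,0,-3.3],[0,0,-4.4],[0,0,-5.6]])

```text
clock: 17.85
eef_pos: [629.3, -27.5, 123.5]
tcp_rot: [3.141, 0.0, 2.345]
contact_force: [-0.1, -0.3, -0.2]
opening: 0.598
grasp_force: 0.0
```

```bash
python3 go.py 520.8 -49.5 120 134
```

```text
17.85 [629.3 -27.5 123.5] 134.3 force [-0.1 -0.3 -0.2] dp [ 1.502 -2.324  0.087] rotz 0.058
```

play_rows(dp=[[0.5,-0.77,0],[1.0,-1.55,0],[1.5,-2.32,0],[1.5,-2.32,0.08],[1.5,-2.32,0.08]], rot=[[0,0,0.05],[0,0,0.05],[0,0,0.05],[0,0,0.05],[0,0,0.05]])

```text
clock: 18.27
eef_pos: [519.0, -49.0, 120.1]
tcp_rot: [-3.141, -0.001, 2.333]
contact_force: [1.1, 0.7, 0.3]
opening: 0.599
grasp_force: 0.0
```

play_rows(dp=[[0,0,0],[0,0,0]], rot=[[0,0,0],[0,0,0]])

```text
clock: 18.43
eef_pos: [522.4, -48.8, 120.8]
tcp_rot: [3.14, 0.002, 2.334]
contact_force: [-0.8, -0.7, 0.2]
opening: 0.599
grasp_force: 0.0
```

```bash
python3 go.py 520.8 -49.5 70 134;  python3 - <<'E'
from rig import optics
import cv2
f=optics.grab_frame("wrist");cv2.imwrite('pics/w5.png',f["color"][:,:,::-1])
E
```

```text
18.4333 [522.4 -48.8 120.8] 133.7 force [-0.8 -0.7  0.2] dp [ 0.016 -0.043  1.269] rotz -0.044
```

View pics/w5.png

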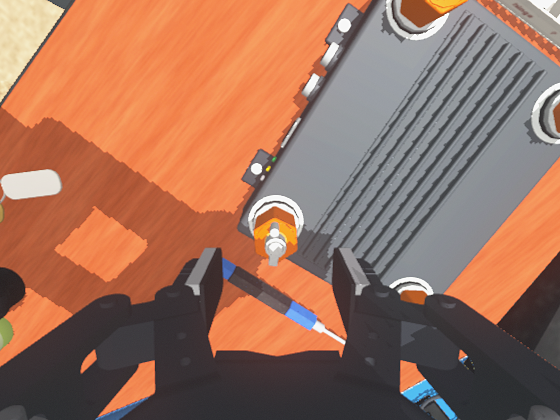

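The stud is centred at (276,245) and the dog points straight up the image, so it is aligned. Grip and turn.

play_rows(dp=[[0,-0.02,0.7],[0,-0.02,1.26],[0,-0.02,1.26],[0,-0.02,1.26]], rot=[[0,0,0],[0,0,0],[0,0,0],[0,0,0]])

```text
clock: 18.82
eef_pos: [519.9, -49.1, 69.1]
tcp_rot: [-3.14, -0.002, 2.334]
contact_force: [0.2, -0.3, -0.2]
opening: 0.601
grasp_force: 0.0
```

play_rows(dp=[[0,0,0],[0,0,0],[0,0,0],[0,0,0],[0,0,0]], rot=[[0,0,0],[0,0,0],[0,0,0],[0,0,0],[0,0,0]], fingers=0.1, grip_force=50)

```text
clock: 19.23
eef_pos: [521.4, -49.2, 71.1]
tcp_rot: [3.139, 0.002, 2.334]
contact_force: [1.0, 2.4, 6.5]
opening: 0.269
grasp_force: 49.6
```

```bash
python3 s.py
```

```text
19.2333 [521.387 -49.184  71.079] [179.876   0.119 133.726] F [0.983 2.441 6.52 ] T [ 0.384 -0.189 -0.006] op 0.26907451483972256 49.5745096122846 q6 -0.8605786946048135 eff6 -0.005303437064867467
```

play_rows(dp=[[0,0,0.003],[0,0,0.006],[0,0,0.009],[0,0,0.012],[0,0,0.014]], rot=[[0,0,1],[0,0,2],[0,0,3],[0,0,4],[0,0,5]])

```text
clock: 19.65
eef_pos: [521.3, -49.2, 70.5]
tcp_rot: [3.139, 0.001, 1.805]
contact_force: [1.3, 2.6, 7.1]
opening: 0.271
grasp_force: 49.9
```

```bash
python3 s.py
```

```text
19.65 [521.293 -49.216  70.476] [179.846   0.04  103.437] F [1.253 2.649 7.124] T [ 0.225 -0.076  0.023] op 0.2706608738470275 49.91357828490436 q6 -0.3318811479280264 eff6 -2.03046977519989
```

play_rows(dp=[[0,0,0.003],[0,0,0.006],[0,0,0.009],[0,0,0.012],[0,0,0.014]], rot=[[0,0,1],[0,0,2],[0,0,3],[0,0,4],[0,0,5]])

```text
clock: 20.07
eef_pos: [521.3, -49.2, 69.9]
tcp_rot: [3.139, -0.001, 1.282]
contact_force: [1.0, 2.0, 7.3]
opening: 0.271
grasp_force: 49.9
```

```bash
python3 s.py
```

```text
20.0667 [521.276 -49.225  69.944] [179.847  -0.042  73.437] F [0.965 1.987 7.343] T [ 0.339 -0.128  0.018] op 0.2710092005107732 49.91631707176566 q6 0.19169229826306078 eff6 -2.0302822440862656
```

play_rows(dp=[[0,0,0.003],[0,0,0.006],[0,0,0.009],[0,0,0.012],[0,0,0.014]], rot=[[0,0,1],[0,0,2],[0,0,3],[0,0,4],[0,0,5]])

```text
clock: 20.48
eef_pos: [521.2, -49.2, 69.3]
tcp_rot: [3.14, -0.002, 0.758]
contact_force: [0.7, 2.0, 7.4]
opening: 0.267
grasp_force: 49.9
```

```bash
python3 s.py
```

```text
20.4833 [521.166 -49.184  69.33 ] [179.9    -0.107  43.433] F [0.659 2.009 7.444] T [ 0.358 -0.037  0.063] op 0.26720138541070215 49.91314758080989 q6 0.7153399166061238 eff6 -2.0293405652046204
```

play_rows(dp=[[0,0,0.003],[0,0,0.006],[0,0,0.009],[0,0,0.012],[0,0,0.014]], rot=[[0,0,1],[0,0,2],[0,0,3],[0,0,4],[0,0,5]])

```text
clock: 20.9
eef_pos: [521.1, -49.1, 68.8]
tcp_rot: [3.141, -0.002, 0.234]
contact_force: [-0.7, 2.7, 7.9]
opening: 0.266
grasp_force: 50.1
```

```bash
python3 s.py
```

```text
20.9 [521.141 -49.105  68.821] [179.973  -0.14   13.433] F [-0.662  2.679  7.897] T [0.447 0.02  0.056] op 0.2662487212200449 50.11279618833214 q6 1.238921996585401 eff6 -2.0232128351926804
```

play_rows(dp=[[0,0,0.001],[0,0,0.002],[0,0,0.003],[0,0,0.005],[0,0,0.005]], rot=[[0,0,0.4],[0,0,0.8],[0,0,1.2],[0,0,1.6],[0,0,1.6]])

```text
clock: 21.32
eef_pos: [521.1, -49.1, 68.7]
tcp_rot: [3.142, -0.002, 0.069]
contact_force: [0.4, 3.2, 8.4]
opening: 0.272
grasp_force: 49.7
```

```bash
python3 s.py
```

```text
21.3167 [521.123 -49.097  68.689] [179.999  -0.142   3.975] F [0.405 3.246 8.35 ] T [ 0.491  0.062 -0.011] op 0.27201756079871203 49.669055433478206 q6 1.4039360912382848 eff6 0.6700103357434273
```

play_rows(dp=[[0,0,0.001],[0,0,0.002],[0,0,0.003],[0,0,0.003]], rot=[[0,0,0.3],[0,0,0.6],[0,0,1.0],[0,0,1.0]])

```text
clock: 21.65
eef_pos: [521.1, -49.1, 68.6]
tcp_rot: [-3.141, -0.003, -0.035]
contact_force: [-0.1, 2.7, 9.7]
opening: 0.269
grasp_force: 49.7
```

```bash
python3 s.py
```

```text
21.65 [521.133 -49.066  68.614] [-179.985   -0.144   -2.022] F [-0.055  2.652  9.653] T [ 0.465  0.035 -0.074] op 0.2688194386349791 49.73532270407304 q6 1.5086216421921743 eff6 0.6355584226548672
```

Travel is 136°.

play_rows(dp=[[0,0,0.001],[0,0,0.002],[0,0,0.003],[0,0,0.003]], rot=[[0,0,0.3],[0,0,0.6],[0,0,0.9],[0,0,0.9]])

```text
clock: 21.98
eef_pos: [521.2, -49.1, 68.5]
tcp_rot: [-3.141, -0.002, -0.129]
contact_force: [-1.0, 2.2, 10.5]
opening: 0.269
grasp_force: 49.9
```

```bash
python3 s.py
```

```text
21.9833 [521.151 -49.051  68.54 ] [-179.971   -0.143   -7.385] F [-1.014  2.22  10.549] T [ 0.458  0.087 -0.021] op 0.2693776999678527 49.890107084065676 q6 1.6022441346741094 eff6 0.5152836441993713
```

play_rows(dp=[[0,0,0.001],[0,0,0.002],[0,0,0.002],[0,0,0.002]], rot=[[0,0,0.3],[0,0,0.6],[0,0,0.8],[0,0,0.8]])

```text
clock: 22.32
eef_pos: [521.1, -49.1, 68.5]
tcp_rot: [-3.141, -0.002, -0.212]
contact_force: [-0.7, 3.7, 10.3]
opening: 0.268
grasp_force: 50.1
```

```bash
python3 s.py
```

```text
22.3167 [521.12  -49.055  68.473] [-179.96    -0.137  -12.151] F [-0.662  3.717 10.336] T [ 0.533  0.067 -0.081] op 0.2676393803957903 50.07881575729698 q6 1.685407779746673 eff6 0.39840180426836014
```

play_rows(dp=[[0,0,0.001],[0,0,0.002],[0,0,0.002]], rot=[[0,0,0.4],[0,0,0.7],[0,0,0.7]])

```text
clock: 22.57
eef_pos: [521.1, -49.1, 68.4]
tcp_rot: [-3.141, -0.002, -0.286]
contact_force: [-1.8, 3.2, 11.3]
opening: 0.272
grasp_force: 50.0
```

```bash
python3 s.py
```

```text
22.5667 [521.124 -49.054  68.415] [-179.95    -0.135  -16.388] F [-1.765  3.247 11.316] T [0.48  0.165 0.001] op 0.27152339697030764 49.97497226111591 q6 1.7593786947684091 eff6 0.5423960834741592
```

play_rows(dp=[[0,0,0.001],[0,0,0.002],[0,0,0.002]], rot=[[0,0,0.4],[0,0,0.7],[0,0,0.7]])

```text
clock: 22.82
eef_pos: [521.1, -49.1, 68.4]
tcp_rot: [-3.141, -0.002, -0.359]
contact_force: [-0.3, 3.7, 11.9]
opening: 0.269
grasp_force: 50.0
```

```bash
python3 s.py
```

```text
22.8167 [521.13  -49.051  68.357] [-179.938   -0.129  -20.593] F [-0.287  3.675 11.882] T [ 0.528  0.149 -0.066] op 0.2689613754861045 50.03517853561789 q6 1.8326921379641723 eff6 0.5469323135912418
```

play_rows(dp=[[0,0,0.001],[0,0,0.002],[0,0,0.002]], rot=[[0,0,0.4],[0,0,0.7],[0,0,0.7]])

```text
clock: 23.07
eef_pos: [521.1, -49.0, 68.3]
tcp_rot: [-3.14, -0.002, -0.433]
contact_force: [0.0, 3.1, 12.5]
opening: 0.272
grasp_force: 50.1
```

```bash
python3 s.py
```

```text
23.0667 [521.128 -49.018  68.313] [-179.928   -0.124  -24.79 ] F [ 0.017  3.099 12.536] T [ 0.524  0.208 -0.016] op 0.27164783819336086 50.117422440089285 q6 1.905978532866693 eff6 0.552167035639286
```

play_rows(dp=[[0,0,0.001],[0,0,0.002],[0,0,0.002]], rot=[[0,0,0.4],[0,0,0.7],[0,0,0.7]])

```text
clock: 23.32
eef_pos: [521.2, -49.0, 68.3]
tcp_rot: [-3.14, -0.002, -0.506]
contact_force: [0.3, 4.6, 12.5]
opening: 0.266
grasp_force: 50.5
```

```bash
python3 s.py
```

```text
23.3167 [521.206 -48.973  68.271] [-179.913   -0.123  -28.985] F [ 0.264  4.627 12.451] T [0.61  0.245 0.054] op 0.2657312367579446 50.54198311641812 q6 1.979192291346869 eff6 0.6304504349827766
```

play_rows(dp=[[0,0,0.001],[0,0,0.002],[0,0,0.002]], rot=[[0,0,0.4],[0,0,0.7],[0,0,0.7]])

```text
clock: 23.57
eef_pos: [521.4, -48.9, 68.2]
tcp_rot: [-3.14, -0.002, -0.579]
contact_force: [0.6, 4.5, 12.0]
opening: 0.269
grasp_force: 51.4
```

```bash
python3 s.py
```

```text
23.5667 [521.376 -48.906  68.214] [-179.9     -0.131  -33.16 ] F [ 0.596  4.549 11.95 ] T [0.556 0.218 0.195] op 0.268717204369239 51.37746301945299 q6 2.052298880352983 eff6 0.7684152200818062
```

play_rows(dp=[[0,0,0.001],[0,0,0.001],[0,0,0.001]], rot=[[0,0,0.4],[0,0,0.7],[0,0,0.7]])

```text
clock: 23.82
eef_pos: [521.5, -48.8, 68.2]
tcp_rot: [-3.14, -0.002, -0.652]
contact_force: [1.8, 6.4, 12.2]
opening: 0.269
grasp_force: 52.8
```

```bash
python3 s.py
```

```text
23.8167 [521.533 -48.828  68.193] [-179.883   -0.134  -37.34 ] F [ 1.833  6.356 12.218] T [0.604 0.348 0.462] op 0.2688283326650285 52.84152046311647 q6 2.125417590611799 eff6 0.958123505115509
```

Nut b is snug (reading about 0.4 N m). Next is nut d.

play_rows(dp=[[0,0,0],[0,0,0],[0,0,0],[0,0,-0.7],[0,0,-1.4]], rot=[[0,0,0],[0,0,0],[0,0,0],[0,0,0],[0,0,0]], fingers=0.6)

```text
clock: 24.23
eef_pos: [518.2, -49.3, 121.7]
tcp_rot: [3.139, 0.004, -0.651]
contact_force: [0.6, 0.4, 0.9]
opening: 0.6
grasp_force: 0.0
```

play_rows(dp=[[0,0,0],[0,0,0],[0,0,0],[0,0,0],[0,0,0]], rot=[[0,0,-1.1],[0,0,-2.2],[0,0,-3.3],[0,0,-4.4],[0,0,-5.5]])

```text
clock: 24.65
eef_pos: [519.7, -49.5, 122.5]
tcp_rot: [3.141, 0.0, -0.069]
contact_force: [-0.5, 0.3, -0.5]
opening: 0.606
grasp_force: 0.0
```

play_rows(dp=[[0,0,0],[0,0,0],[0,0,0],[0,0,0],[0,0,0]], rot=[[0,0,-1.1],[0,0,-2.2],[0,0,-3.3],[0,0,-4.4],[0,0,-5.5]])

```text
clock: 25.07
eef_pos: [519.6, -49.4, 122.4]
tcp_rot: [-3.141, 0.001, 0.507]
contact_force: [-0.1, 0.9, -0.6]
opening: 0.596
grasp_force: 0.0
```

play_rows(dp=[[0,0,0],[0,0,0],[0,0,0],[0,0,0],[0,0,0]], rot=[[0,0,-1.1],[0,0,-2.2],[0,0,-3.3],[0,0,-4.4],[0,0,-5.5]])

```text
clock: 25.48
eef_pos: [519.6, -49.4, 122.4]
tcp_rot: [-3.141, 0.0, 1.083]
contact_force: [-0.1, -0.7, -0.0]
opening: 0.6
grasp_force: 0.0
```

play_rows(dp=[[0,0,0],[0,0,0],[0,0,0],[0,0,0],[0,0,0]], rot=[[0,0,-1.1],[0,0,-2.2],[0,0,-3.3],[0,0,-4.4],[0,0,-5.5]])

```text
clock: 25.9
eef_pos: [519.6, -49.4, 122.4]
tcp_rot: [-3.141, 0.0, 1.659]
contact_force: [-0.1, 0.4, -0.4]
opening: 0.599
grasp_force: 0.0
```

play_rows(dp=[[0,0,0],[0,0,0],[0,0,0],[0,0,0],[0,0,0]], rot=[[0,0,-1.1],[0,0,-2.2],[0,0,-3.3],[0,0,-4.4],[0,0,-5.5]])

```text
clock: 26.32
eef_pos: [519.6, -49.4, 122.4]
tcp_rot: [-3.141, -0.0, 2.235]
contact_force: [-0.2, 0.3, -0.3]
opening: 0.6
grasp_force: 0.0
```

play_rows(dp=[[0,0,0],[0,0,0],[0,0,0],[0,0,0],[0,0,0]], rot=[[0,0,-1.1],[0,0,-2.2],[0,0,-3.3],[0,0,-4.6],[0,0,-4.6]])

```text
clock: 26.73
eef_pos: [519.6, -49.4, 122.4]
tcp_rot: [-3.141, -0.001, 2.717]
contact_force: [0.3, 0.2, 0.1]
opening: 0.599
grasp_force: 0.0
```

```bash
python3 go.py 598.4 119.7 120 155.5
```

```text
26.7333 [519.6 -49.4 122.4] 155.7 force [0.3 0.2 0.1] dp [-0.051  4.664  0.058] rotz 0.027
```

play_rows(dp=[[-0.01,0.93,0],[-0.02,1.87,0],[-0.03,2.8,0],[-0.04,3.73,0],[-0.05,4.66,0]], rot=[[0,0,0],[0,0,0],[0,0,0],[0,0,0],[0,0,0]])

```text
clock: 27.15
eef_pos: [600.0, 120.8, 122.5]
tcp_rot: [-3.141, -0.0, 2.707]
contact_force: [-0.5, -0.2, -0.3]
opening: 0.598
grasp_force: 0.0
```

play_rows(dp=[[0,0,0],[0,0,0],[0,0,0],[0,0,0],[0,0,0]], rot=[[0,0,0],[0,0,0],[0,0,0],[0,0,0],[0,0,0]])

```text
clock: 27.57
eef_pos: [599.0, 118.1, 122.5]
tcp_rot: [-3.141, -0.001, 2.709]
contact_force: [0.1, -0.2, 0.8]
opening: 0.601
grasp_force: 0.0
```

```bash
python3 go.py 598.4 119.7 69.5 155.5;  python3 - <<'E'
from rig import optics
import cv2
f=optics.grab_frame("wrist");cv2.imwrite('pics/w6.png',f["color"][:,:,::-1])
E
```

```text
27.5667 [599.  118.1 122.5] 155.2 force [ 0.1 -0.2  0.8] dp [0.03  0.032 1.325] rotz -0.048
```

View pics/w6.png

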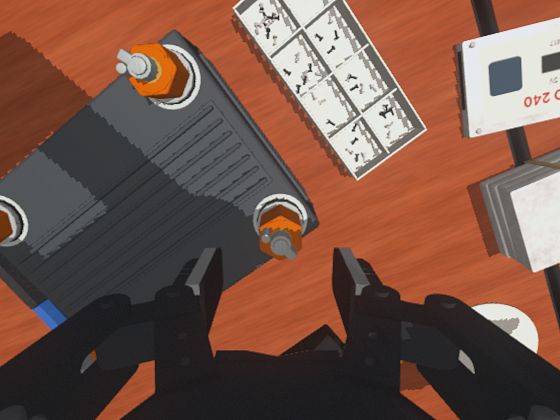

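The stud is at about (281,243) and the dog at about (265,238). Its yaw looks a little different from my estimate, so I'll check with an enlarged crop.

Run:
```python
import cv2
i=cv2.imread('pics/w6.png')[190:270,240:320]
cv2.imwrite('pics/w6c.png',cv2.resize(i,(560,560),interpolation=cv2.INTER_CUBIC))
```

```text
(no output)
```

View pics/w6c.png

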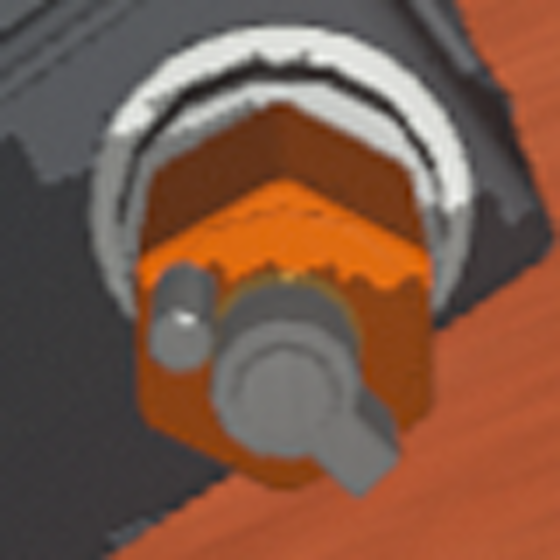

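The flats are vertical in the image, so the pads are aligned, and the stud is centred. Grip and turn.

play_rows(dp=[[0.02,0.02,0.7],[0.02,0.02,1.32],[0.02,0.02,1.32],[0.02,0.02,1.32]], rot=[[0,0,0],[0,0,0],[0,0,0],[0,0,0]])

```text
clock: 27.95
eef_pos: [598.1, 119.5, 69.1]
tcp_rot: [-3.14, -0.002, 2.71]
contact_force: [0.4, -0.2, 0.9]
opening: 0.601
grasp_force: 0.0
```

play_rows(dp=[[0,0,0],[0,0,0],[0,0,0],[0,0,0],[0,0,0]], rot=[[0,0,0],[0,0,0],[0,0,0],[0,0,0],[0,0,0]], fingers=0.1, grip_force=50)

```text
clock: 28.37
eef_pos: [599.9, 119.7, 71.6]
tcp_rot: [3.142, 0.002, 2.711]
contact_force: [-1.2, -4.7, 5.7]
opening: 0.269
grasp_force: 52.2
```

```bash
python3 s.py
```

```text
28.3667 [599.926 119.672  71.592] [179.995   0.106 155.334] F [-1.155 -4.745  5.671] T [-0.733  0.275 -0.021] op 0.268800183041618 52.15782667743042 q6 -0.9443923163528337 eff6 -0.04118771874345839
```

play_rows(dp=[[0,0,0.003],[0,0,0.006],[0,0,0.009],[0,0,0.012],[0,0,0.014]], rot=[[0,0,1],[0,0,2],[0,0,3],[0,0,4],[0,0,5]])

```text
clock: 28.78
eef_pos: [599.5, 119.1, 71.0]
tcp_rot: [-3.141, 0.002, 2.183]
contact_force: [-3.5, -8.8, 6.0]
opening: 0.271
grasp_force: 52.3
```

```bash
python3 s.py
```

```text
28.7833 [599.473 119.144  70.974] [-179.986    0.099  125.063] F [-3.479 -8.803  5.989] T [-1.242  0.508  0.044] op 0.27052327601383463 52.30573851149529 q6 -0.41578402351316496 eff6 -2.0186374336481094
```

play_rows(dp=[[0,0,0.003],[0,0,0.006],[0,0,0.009],[0,0,0.012],[0,0,0.014]], rot=[[0,0,1],[0,0,2],[0,0,3],[0,0,4],[0,0,5]])

```text
clock: 29.2
eef_pos: [598.8, 118.9, 70.3]
tcp_rot: [-3.141, 0.002, 1.659]
contact_force: [-5.6, -8.7, 8.8]
opening: 0.269
grasp_force: 52.5
```

```bash
python3 s.py
```

```text
29.2 [598.768 118.892  70.335] [-179.956    0.111   95.066] F [-5.597 -8.712  8.815] T [-1.376  0.877  0.026] op 0.2689739227759641 52.54608208313584 q6 0.10783328894171747 eff6 -2.022274062037468
```

play_rows(dp=[[0,0,0.003],[0,0,0.006],[0,0,0.009],[0,0,0.012],[0,0,0.014]], rot=[[0,0,1],[0,0,2],[0,0,3],[0,0,4],[0,0,5]])

```text
clock: 29.62
eef_pos: [598.1, 119.0, 69.7]
tcp_rot: [-3.141, 0.003, 1.135]
contact_force: [-8.5, -7.4, 9.8]
opening: 0.265
grasp_force: 52.8
```

```bash
python3 s.py
```

```text
29.6167 [598.069 118.96   69.708] [-179.942    0.148   65.056] F [-8.475 -7.383  9.849] T [-1.176  1.214  0.045] op 0.2650397954724494 52.76098740985617 q6 0.6314162913814726 eff6 -2.027203068137169
```

play_rows(dp=[[0,0,0.003],[0,0,0.006],[0,0,0.009],[0,0,0.012],[0,0,0.014]], rot=[[0,0,1],[0,0,2],[0,0,3],[0,0,4],[0,0,5]])

```text
clock: 30.03
eef_pos: [597.5, 119.4, 69.2]
tcp_rot: [-3.141, 0.003, 0.612]
contact_force: [-10.2, -4.0, 12.4]
opening: 0.267
grasp_force: 53.1
```

```bash
python3 s.py
```

```text
30.0333 [597.503 119.377  69.199] [-179.964    0.19    35.043] F [-10.176  -4.023  12.405] T [-0.785  1.7    0.032] op 0.26748934198437946 53.09734822483733 q6 1.1550416157063634 eff6 -2.0220981538295746
```

play_rows(dp=[[0,0,0.001],[0,0,0.002],[0,0,0.003],[0,0,0.005],[0,0,0.005]], rot=[[0,0,0.5],[0,0,1.0],[0,0,1.5],[0,0,2],[0,0,2]])

```text
clock: 30.45
eef_pos: [597.4, 119.6, 69.0]
tcp_rot: [-3.141, 0.003, 0.404]
contact_force: [-11.1, -3.8, 13.0]
opening: 0.269
grasp_force: 53.1
```

```bash
python3 s.py
```

```text
30.45 [597.354 119.648  69.027] [-179.984    0.199   23.147] F [-11.109  -3.788  12.982] T [-0.66   1.681 -0.05 ] op 0.26924255870081704 53.14843847416341 q6 1.3626800892134985 eff6 0.853973776102066
```

play_rows(dp=[[0,0,0.001],[0,0,0.002],[0,0,0.003],[0,0,0.004],[0,0,0.004]], rot=[[0,0,0.4],[0,0,0.8],[0,0,1.2],[0,0,1.6],[0,0,1.6]])

```text
clock: 30.87
eef_pos: [597.3, 119.9, 68.9]
tcp_rot: [-3.142, 0.004, 0.237]
contact_force: [-11.0, -1.7, 14.0]
opening: 0.266
grasp_force: 53.2
```

```bash
python3 s.py
```

```text
30.8667 [597.263 119.884  68.906] [-179.999    0.202   13.584] F [-10.981  -1.718  13.96 ] T [-0.459  1.801 -0.01 ] op 0.2655827786576925 53.221773114055395 q6 1.529534247463715 eff6 0.6707615777850151
```

Travel is 141.7°.

play_rows(dp=[[0,0,0.001],[0,0,0.002],[0,0,0.003],[0,0,0.003]], rot=[[0,0,0.3],[0,0,0.6],[0,0,1.0],[0,0,1.0]])

```text
clock: 31.2
eef_pos: [597.3, 120.0, 68.9]
tcp_rot: [3.141, 0.003, 0.132]
contact_force: [-11.2, -1.7, 14.7]
opening: 0.267
grasp_force: 53.3
```

```bash
python3 s.py
```

```text
31.2 [597.268 119.994  68.864] [179.99    0.198   7.583] F [-11.209  -1.737  14.727] T [-0.385  1.882 -0.026] op 0.2669795491601878 53.27780337072909 q6 1.6341868160431574 eff6 0.6350870802998543
```

play_rows(dp=[[0,0,0.001],[0,0,0.002],[0,0,0.002],[0,0,0.002]], rot=[[0,0,0.3],[0,0,0.6],[0,0,0.8],[0,0,0.8]])

```text
clock: 31.53
eef_pos: [597.3, 120.1, 68.8]
tcp_rot: [3.141, 0.003, 0.05]
contact_force: [-12.1, -1.2, 15.1]
opening: 0.268
grasp_force: 53.3
```

```bash
python3 s.py
```

```text
31.5333 [597.257 120.097  68.804] [179.982   0.195   2.85 ] F [-12.149  -1.212  15.072] T [-0.266  1.899  0.03 ] op 0.26836701554884873 53.30741355428472 q6 1.7167577669014245 eff6 0.38920434191823006
```

play_rows(dp=[[0,0,0.001],[0,0,0.002],[0,0,0.002]], rot=[[0,0,0.4],[0,0,0.7],[0,0,0.7]])

```text
clock: 31.78
eef_pos: [597.2, 120.2, 68.8]
tcp_rot: [3.141, 0.003, -0.024]
contact_force: [-12.5, -1.1, 14.2]
opening: 0.267
grasp_force: 53.3
```

```bash
python3 s.py
```

```text
31.7833 [597.244 120.186  68.756] [179.974   0.195  -1.389] F [-12.477  -1.099  14.171] T [-0.191  1.908 -0.044] op 0.2672866748451506 53.341660948935896 q6 1.790715065359667 eff6 0.524546205997467
```

play_rows(dp=[[0,0,0.001],[0,0,0.002],[0,0,0.002]], rot=[[0,0,0.4],[0,0,0.7],[0,0,0.7]])

```text
clock: 32.03
eef_pos: [597.2, 120.3, 68.7]
tcp_rot: [3.141, 0.003, -0.098]
contact_force: [-12.2, -1.2, 15.8]
opening: 0.267
grasp_force: 53.4
```

```bash
python3 s.py
```

```text
32.0333 [597.238 120.311  68.705] [179.967   0.193  -5.588] F [-12.187  -1.225  15.783] T [-0.131  1.959 -0.069] op 0.2672340120605451 53.3732073311694 q6 1.8640212808634267 eff6 0.5293392576277256
```

play_rows(dp=[[0,0,0.001],[0,0,0.002],[0,0,0.002]], rot=[[0,0,0.4],[0,0,0.7],[0,0,0.7]])

```text
clock: 32.28
eef_pos: [597.3, 120.4, 68.7]
tcp_rot: [3.141, 0.003, -0.171]
contact_force: [-12.6, 1.7, 15.8]
opening: 0.268
grasp_force: 53.4
```

```bash
python3 s.py
```

```text
32.2833 [597.261 120.45   68.664] [179.967   0.188  -9.791] F [-12.601   1.746  15.829] T [ 0.147  1.858 -0.015] op 0.26793613381319226 53.37829849915579 q6 1.9372893136514309 eff6 0.5536115169525146
```

play_rows(dp=[[0,0,0.001],[0,0,0.002],[0,0,0.002]], rot=[[0,0,0.4],[0,0,0.7],[0,0,0.7]])

```text
clock: 32.53
eef_pos: [597.2, 120.7, 68.6]
tcp_rot: [3.141, 0.003, -0.244]
contact_force: [-13.3, 2.4, 15.4]
opening: 0.27
grasp_force: 53.4
```

```bash
python3 s.py
```

```text
32.5333 [597.246 120.651  68.592] [179.96    0.187 -13.976] F [-13.298   2.439  15.371] T [0.015 1.924 0.102] op 0.26981166206590085 53.43353054020554 q6 2.010484234326286 eff6 0.6460369750857353
```

play_rows(dp=[[0,0,0.001],[0,0,0.002],[0,0,0.002]], rot=[[0,0,0.4],[0,0,0.7],[0,0,0.7]])

```text
clock: 32.78
eef_pos: [597.3, 120.8, 68.6]
tcp_rot: [3.141, 0.003, -0.317]
contact_force: [-12.8, 3.8, 16.4]
opening: 0.264
grasp_force: 53.6
```

```bash
python3 s.py
```

```text
32.7833 [597.259 120.787  68.56 ] [179.954   0.182 -18.165] F [-12.76    3.814  16.448] T [0.081 2.157 0.155] op 0.26379540925468054 53.63530502188951 q6 2.0836645063612433 eff6 0.7147297449409962
```

play_rows(dp=[[0,0,0.001],[0,0,0.001],[0,0,0.001]], rot=[[0,0,0.4],[0,0,0.6],[0,0,0.6]])

```text
clock: 33.03
eef_pos: [597.2, 121.0, 68.4]
tcp_rot: [3.141, 0.003, -0.379]
contact_force: [-13.0, 4.9, 14.7]
opening: 0.264
grasp_force: 54.3
```

```bash
python3 s.py
```

```text
33.0333 [597.166 121.05   68.361] [179.953   0.191 -21.721] F [-13.049   4.915  14.71 ] T [0.462 1.999 0.195] op 0.2637848554718793 54.31948409360302 q6 2.1457794394933734 eff6 0.6745501980185509
```

play_rows(dp=[[0,0,0],[0,0,0]], rot=[[0,0,0],[0,0,0]])

```text
clock: 33.2
eef_pos: [597.2, 121.1, 68.4]
tcp_rot: [3.141, 0.003, -0.378]
contact_force: [-12.0, 4.3, 15.1]
opening: 0.267
grasp_force: 54.3
```

```bash
python3 s.py
```

```text
33.2 [597.199 121.08   68.397] [179.96    0.192 -21.653] F [-12.036   4.289  15.065] T [0.411 2.107 0.293] op 0.26711751909396986 54.30759309073437 q6 2.1444798622912495 eff6 0.2756603714078665
```

play_rows(dp=[[0,0,0],[0,0,0]], rot=[[0,0,0.2],[0,0,0.2]])

```text
clock: 33.37
eef_pos: [597.2, 121.1, 68.4]
tcp_rot: [3.141, 0.003, -0.4]
contact_force: [-11.9, 4.3, 13.1]
opening: 0.265
grasp_force: 54.4
```

```bash
python3 s.py
```

```text
33.3667 [597.192 121.127  68.352] [179.955   0.19  -22.902] F [-11.929   4.267  13.09 ] T [0.161 2.087 0.391] op 0.26486998069404516 54.37489840413036 q6 2.1663784220858746 eff6 0.6314210034906864
```

Nut d is snug at about 0.35 N m. Release and withdraw.

play_rows(dp=[[0,0,0],[0,0,0],[0,0,0],[0,0,-0.7],[0,0,-1.4]], rot=[[0,0,0],[0,0,0],[0,0,0],[0,0,0],[0,0,0]], fingers=0.6)

```text
clock: 33.78
eef_pos: [598.3, 120.0, 122.0]
tcp_rot: [3.14, 0.002, -0.399]
contact_force: [0.3, 0.5, 0.2]
opening: 0.599
grasp_force: 0.0
```

play_rows(dp=[[0,0,-0.9],[0,0,-1.8],[0,0,-2],[0,0,-2],[0,0,-2]], rot=[[0,0,0],[0,0,0],[0,0,0],[0,0,0],[0,0,0]])

```text
clock: 34.2
eef_pos: [599.4, 120.2, 202.7]
tcp_rot: [-3.141, -0.001, -0.399]
contact_force: [-0.5, 0.3, 0.7]
opening: 0.602
grasp_force: 0.0
```

play_rows(dp=[[-0.6,0.6,-0.2],[-1.2,1.2,-0.4],[-1.2,1.2,-0.4],[-1.2,1.2,-0.4]], rot=[[0,0,-1],[0,0,-2],[0,0,-2],[0,0,-2]])

```text
clock: 34.53
eef_pos: [534.4, 94.1, 217.1]
tcp_rot: [3.141, 0.002, -0.19]
contact_force: [0.7, 0.2, -0.6]
opening: 0.598
grasp_force: 0.0
```

```bash
python3 s.py
python3 - <<'E'
from rig import optics
import cv2
f=optics.grab_frame("wrist");cv2.imwrite('pics/w7.png',f["color"][:,:,::-1])
E
```

```text
34.5333 [534.446  94.133 217.096] [179.944   0.14  -10.914] F [ 0.677  0.246 -0.56 ] T [ 0.021  0.028 -0.001] op 0.5977401725589396 0.0 q6 1.932904957723732 eff6 -0.5340764299035072
```

View pics/w7.png

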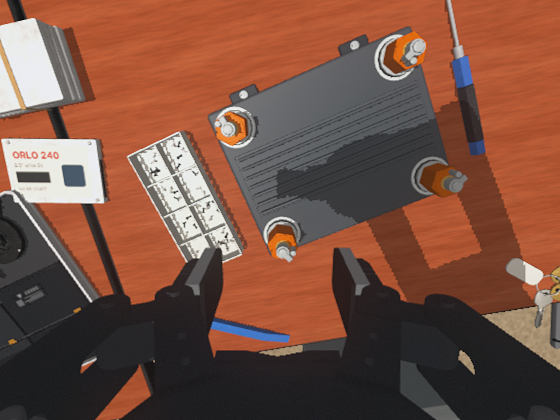

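The picture shows the hand clear and all the other objects in place. The dogs sit against their arms on the four nuts at (235,127), (408,50), (452,180) and (283,243). Handing in.

```bash
python3 -c "
from rig import r
print(r.sign_off())"
```

```text
the job is handed in; nothing more can be done
None
```

I tightened all four nuts onto their stops in the order a, c, b, d, at roughly 0.35–0.46 N m by feel (aim 0.3, limit 0.5; b read highest), then withdrew the hand and handed the job in at about 35 s; cover level and contact forces were not measured directly, and the hand-in returned no verdict.

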